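# Hold the angle gauge flush on the tilted bonsai turntable

## Task

The bonsai turntable's black plate is locked at a slant for potting, and its angle has to be read: pick up the orange digital angle gauge and set its base flush on the middle of the sloping plate, lined up straight up and down the slope, feeling for the slant so that both ends of the base bear on the plate. Keep it pressed there gently and finish still holding it, without letting go, so that the reading can be taken. Leave the clay pot, the two cups and the drinks can standing where they are.

Things in the scene. Friction and masses are not known exactly. Their poses are not given: they have to be found in the camera images.
- gauge_mid (a point): Centre of the digital angle gauge, an upright block 110 mm long (x), 28 wide (y), 56 tall (z), 140 to 280 g: orange sides, black top and ends, aluminium base, grey display on one long side. It stands on the table on its base, 28 mm below this point. Grip it from above across the 28 mm. Either end may point up the slope.
- gauge_base (a point): Middle of the gauge's underside, same axes. The underside is hollowed by 3 mm in the middle: it bears only on two flat end lands, each 24 mm long and the full 28 mm wide, at the two ends of its length. Pressed on one end with some 10 N, a gauge gripped at its middle turns slowly between the finger pads until the other end bears too, and the push then rises.
- turntable: Tilting turntable, fixed: grey foot 250 mm across, fork, and a black flat round plate 300 mm across, 12 mm thick. Origin: centre of the foot on the table, z up. The plate is clamped, tilted about a level axis parallel to this y, and slopes down to this -x side (towards the robot). The tilt, 11 to 31 degrees (0.20 to 0.54 rad), is not reported: feel or see it. The plate does not give.
- turntable_pivot (a point): Point on the tilt axis under the plate's middle, 100 mm above the turntable's origin, with the axes of the foot (not of the plate). The flat upper face of the plate lies 45 mm from the axis, measured square to the plate, at any tilt.
- clay_pot: empty terracotta flower pot, 106 mm across the rim and 90 mm tall, standing on the table; origin at the centre of its underside. Leave it alone.
- dark_cup: empty dark brown cup, 72 mm across the rim, 88 mm tall; origin at the centre of its underside. Leave it alone.
- paper_cup: empty white cup, 76 mm across the rim, 92 mm tall; origin at the centre of its underside. Leave it alone.
- can: drinks can, 58 mm across, 115 mm tall; origin at the centre of its underside. Leave it alone.
There are look-alikes about, which are no part of the job. Leave any blue look-alike of the part that bears gauge_mid alone.

How it is judged:
By the outcome, as a careful person would: the job done as asked, in the order asked, and still so for the second after the job is handed in, while the arm keeps its last pose, push and grip.
It also fails if it takes over 54 s, if anything falls off the work surface, if the arm or the gripper's body presses on something with over 40 N, if the wrist force passes 120 N, or if a joint passes its speed limit or range.

## Robot

A 6-joint arm with a two-finger parallel gripper is mounted at the origin on the work surface. World frame = base frame: x ahead of the robot, y to its left, z up, the work surface at z = 0. Lengths are in m, angles in rad, forces in N, time in s.
With the tool pointing down it reaches from about 0.325 to 0.775 m from the base axis. Payload 5.5 kg.
Tool frame: the origin (TCP) lies between the finger pads; the fingertips stand 8 mm ahead of it and the grasp point (between the pads) lies 11 mm behind it (tcp_to_tips is the distance from the TCP to the fingertips, in m); z points along the fingers, y is the line along which they close (so a half turn about z gives the same grasp; the last joint's range is limited). The gripper opens to 88 mm and grips with 3 to 60 N. Pads are 20 mm wide; open, the fingers measure 115 mm over their backs; the gripper's body (75 mm by 178 mm) begins 61 mm behind the grasp point.
Start: joints at [-1.402, 0.091, 1.231, -0, 1.82, -0.057], TCP at [0.134, -0.585, 0.208] pointing down, gripper open.
Joint ranges: [-2.87, 2.87], [-0.86, 2.18], [0.17, 2.46], [-1.51, 4.65], [0.06, 2.69], [-2.65, 2.65]. Speed limits (rad/s): [2.57, 2.57, 3.01, 3.14, 3.14, 3.14].

## Interface

Orientations are given as a unit quaternion [w, x, y, z].
In Python, from bench import * gives the robot as it stands. Calls block until the motion is done:
- move_to(position, orientation): joint-space move of the TCP to a pose.
- move_l(position, speed=0.15, orientation=None): straight line of the TCP; orientation=None keeps the orientation; speed is the mean speed in m/s.
- movej(angles): joint-space move.
- gripper_open() and close(): open the fingers fully, or close them until they stop; the grip force is fixed at half the most.
- hold(seconds).
- inverse_kinematics(position, orientation): joint angles nearest the present ones, or None.
- state(): the state.
- get_image(name): name is "scene" or "top" or "wrist"; returns a dict with "frame" (400x640x3 uint8, blue, green, red), "depth" (400x640 float32, m along the optical axis (not along the pixel's ray), 0 where there is no reading), "camera_matrix" (3x3 intrinsics, pixels), "view" (4x4, takes a point from world to camera coordinates). Camera axes: x right, y up, looking along -z (the intrinsics and any distortion apply to the point x, -y, -z); pixel columns grow to the right and rows downward; lengths in m; the calibration is good to about 2 mm. The wrist camera is an equidistant fisheye: a pixel r from the principal point sees the ray r / f radians off the axis. A picture is of the moment at which its call begins.
A pose or a line that the arm cannot do raises IKError and nothing moves.
- job_done(): hands the job in; it is judged then, once.
The state is a dict: "time": time; "joint_pos": joint angles; "dq": joint speeds; "joint_torque": joint torques, N m; "ee_pos": TCP position; "ee_rot": TCP orientation; "ft_force": force on the tool from outside, world axes, zero at the start; "moment": the same for the moment, N m; "finger_gap": finger opening in m; "finger_force": force on a finger pad.
Only numpy, scipy, OpenCV 4.12 (cv2) and the standard library are available. Lean on these libraries where they do the work, as an engineer would, in place of code of your own. Each camera call takes 0.05 s, during which the arm holds its last target. There are 200 camera calls.

## Working session

There is one attempt and no reset: what is moved stays moved. The work goes in short steps, each a Python script; the robot and the scene stay as the last script left them, time stands still between calls to the robot, and variables do not carry over. Pictures are saved under pics/ and viewed, at most 10 in all, crops included, and the job is handed in when it is done.

```bash
ls; mkdir -p pics
cat > h.py <<'E'
from bench import *
import numpy as np, cv2
def cloud(im):
    d=im["depth"];K=np.array(im["camera_matrix"]);V=np.array(im["view"])
    v,u=np.mgrid[:d.shape[0],:d.shape[1]]
    p=np.stack([(u-K[0,2])/K[0,0]*d,-(v-K[1,2])/K[1,1]*d,-d],-1)
    return (p-V[:3,3])@V[:3,:3]
E
python3 - <<'E'
from h import *
print(state())
for n in("scene","top"):
    im=get_image(n);cv2.imwrite(f"pics/{n}0.png",im["frame"]);np.savez(f"{n}0.npz",**{k:im[k] for k in im})
    print(n,im["camera_matrix"],im["view"],im.keys())
E
```

```text
pics
{'time': 0.0, 'joint_pos': array([-1.40167979e+00,  9.18398598e-02,  1.23184270e+00, -9.29854310e-06,
        1.81982529e+00, -5.66969383e-02]), 'dq': array([-0.00090844,  0.00135986, -0.00136316,  0.00105714,  0.00015326,
       -0.00010794]), 'joint_torque': array([ 4.69333841e-03, -4.46441460e+01, -4.06442535e+01,  7.00715021e-02,
        2.92436552e-02, -1.40623274e-04]), 'ee_pos': array([ 0.13428182, -0.58444834,  0.20734269]), 'ee_rot': array([-9.55831639e-04,  9.93632476e-01,  1.12665817e-01, -5.82978376e-05]), 'ft_force': array([-0.00313329, -0.76463656, -0.29238797]), 'moment': array([-0.03611784, -0.01627894, -0.01863532]), 'finger_force': 0.0, 'finger_gap': 0.08795064925680117}
scene [[418.87188515   0.         324.68023085]
 [  0.         418.87188515 192.51784584]
 [  0.           0.           1.        ]] [[-1.15348139e-02  9.99915949e-01  5.91972100e-03 -1.38930315e-01]
 [-8.44546679e-01 -1.29117561e-02  5.35326249e-01  4.00653832e-01]
 [ 5.35357689e-01  1.17540796e-03  8.44624629e-01 -1.27998847e+00]
 [ 0.00000000e+00  0.00000000e+00  0.00000000e+00  1.00000000e+00]] dict_keys(['frame', 'depth', 'camera_matrix', 'view'])
top [[481.23604835   0.         326.54499406]
 [  0.         481.23604835 204.9249563 ]
 [  0.           0.           1.        ]] [[-0.01872857 -0.99977859 -0.00959179  0.15075624]
 [ 0.99081615 -0.01984388  0.13375193 -0.53699229]
 [-0.13391265 -0.00699872  0.99096842 -1.39628872]
 [ 0.          0.          0.          1.        ]] dict_keys(['frame', 'depth', 'camera_matrix', 'view'])
```

View pics/scene0.png

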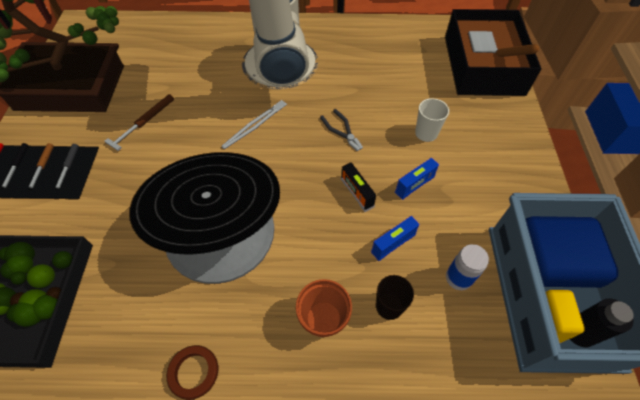

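View pics/top0.png

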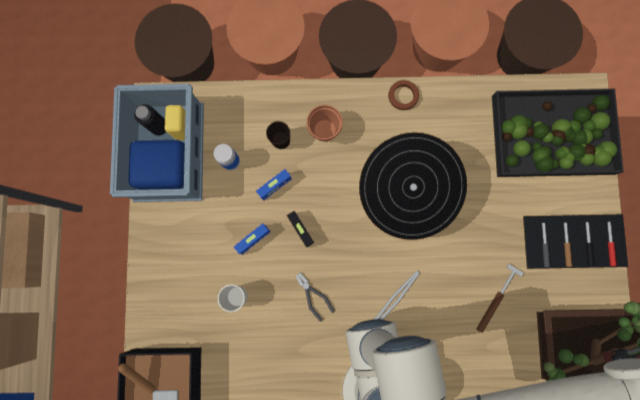

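The orange-sided gauge with the black top is at (357,187) in scene and (300,229) in top. The blue look-alikes are at scene (417,178) and (395,238), top (252,238) and (273,184). The plate is at top (413,187). Next I'll measure the gauge and the plate, and confirm the gauge in a crop.

Run:
```python
from h import *
S=dict(np.load("scene0.npz"));T=dict(np.load("top0.npz"))
a=cv2.resize(S["frame"][140:270,320:460],None,fx=3,fy=3,interpolation=cv2.INTER_CUBIC)
b=cv2.resize(T["frame"][165:265,225:325],None,fx=3.9,fy=3.9,interpolation=cv2.INTER_CUBIC)[:390,:375]
cv2.imwrite("pics/crop.png",np.hstack([a,b]))
for n,im,(u,v,r) in(("scene",S,(206,200,90)),("top",T,(413,187,65))):
    P=cloud(im);d=im["depth"];g=im["frame"].astype(int).max(2)
    vv,uu=np.mgrid[:400,:640]
    m=(d>0)&(np.hypot(uu-u,vv-v)<r)&(P[...,2]>.05)
    m&=(g<70)
    Q=P[m]
    for _ in range(5):
        c=Q.mean(0);nn=np.linalg.svd(Q-c,full_matrices=False)[2][2];nn*=np.sign(nn[2]);Q=Q[abs((Q-c)@nn)<.004]
    c=Q.mean(0)
    # plate ellipse centre from min enclosing circle in plane
    e1=np.cross([0,1,0],nn);e1/=np.linalg.norm(e1);e2=np.cross(nn,e1)
    A=np.c_[(Q-c)@e1,(Q-c)@e2].astype(np.float32);(cx,cy),R=cv2.minEnclosingCircle(A)
    print(n,"plate n",nn,"tilt",np.degrees(np.arccos(nn[2])),"az",np.degrees(np.arctan2(nn[1],nn[0])),"centre",c+cx*e1+cy*e2,"R",R,"mean",c,len(Q),"resid",((Q-c)@nn).std())
    # spindle pixel
    # gauge
    cu,cv_=(357,187) if n=="scene" else (300,229)
    m=(d>0)&(np.hypot(uu-cu,vv-cv_)<32)&(abs(P[...,2]-.056)<.006)
    hsv=cv2.cvtColor(im["frame"],cv2.COLOR_BGR2HSV)
    m&=~((hsv[...,0]>100)&(hsv[...,0]<130)&(hsv[...,1]>120)&(g>80))
    k,l,st,_=cv2.connectedComponentsWithStats(m.astype(np.uint8))
    i=l[cv_-0,cu] or 1+st[1:,4].argmax()
    Q=P[l==i];print(" gauge",len(Q),Q.mean(0),cv2.minAreaRect(Q[:,:2].astype(np.float32)*1000),"z",np.median(Q[:,2]))
    for nm,(x,y) in {"scene":dict(pot=(323,300),dark=(396,285),can=(470,255),paper=(432,108)),"top":dict(pot=(324,124),dark=(279,134),can=(226,155),paper=(231,298))}[n].items():
        w=P[y-3:y+4,x-3:x+4].reshape(-1,3);print(" ",nm,np.median(w,0))
```

```text
scene plate n [-0.27822911 -0.02969206  0.9600557 ] tilt 16.2488032669069 az -173.90856347683336 centre [ 0.57285873 -0.0968816   0.14324339] R 0.15055371820926666 mean [ 0.58913513 -0.09622866  0.14798057] 11449 resid 0.0010236728258714424
 gauge 491 [0.47421881 0.22301333 0.0554909 ] ((471.8704833984375, 222.38107299804688), (112.5057601928711, 29.034603118896484), 30.313732147216797) z 0.055624618488485655
  pot [0.74592958 0.1439764  0.01729944]
  dark [0.72373824 0.29189428 0.05083017]
  can [0.68466667 0.42931032 0.11467555]
  paper [0.24433118 0.42283895 0.06058622]
top plate n [-0.27809866 -0.02912603  0.96011083] tilt 16.237509822813273 az -174.02105324974877 centre [ 0.57177565 -0.1006819   0.1436941 ] R 0.14919862151145935 mean [ 0.57363378 -0.10001628  0.14425251] 7560 resid 0.0019653956561932204
 gauge 347 [0.47140927 0.22008787 0.05618024] ((472.027587890625, 220.43983459472656), (110.23899841308594, 27.914947509765625), 30.86318588256836) z 0.05616572631359442
  pot [0.7978573  0.14369655 0.00734752]
  dark [0.76955632 0.28406267 0.00538452]
  can [0.67856623 0.42442652 0.11644794]
  paper [0.27050439 0.43017879 0.0037356 ]
```

View pics/crop.png

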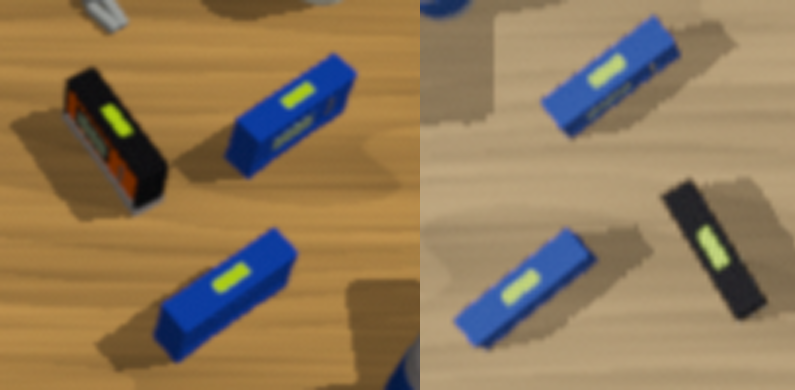

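The crop confirms it: the black-topped, orange-sided block with the aluminium base (top (300,229)) is the target, and the other two are blue.

- **Gauge:** centre ≈ (0.472, 0.221), yaw ≈ 30.6°, and the measured 110×28 at z 0.056 matches the description.
- **Plate:** tilt ≈ 16.25°, yaw ≈ 6°, centre z 0.1435. The expected value is 0.1 + 0.045·cos(tilt) = 0.143.

Now I'll grasp it.

```bash
cat >> h.py <<'E'
from scipy.spatial.transform import Rotation as Ro
def quat(a,t):  # tool x along yaw a, raised by slope t; y level; z into the plate (deg)
    R=Ro.from_euler("z",a,degrees=True)*Ro.from_euler("y",-t,degrees=True)*Ro.from_euler("x",180,degrees=True)
    q=R.as_quat();return np.r_[q[3],q[:3]]
def show(s=""):
    st=state();print(s,"t",round(st["time"],2),"p",st["ee_pos"].round(4),"F",st["ft_force"].round(2),"M",st["moment"].round(3),"gap",round(st["finger_gap"],4),"ff",round(st["finger_force"],1));return st
G=np.array([.472,.2214,0]);N=np.array([-.2782,-.0294,.9601]);N/=np.linalg.norm(N);C=np.array([.5723,-.0988,.1435])
TILT=16.25;YAW=6.0
E
python3 - <<'E'
from h import *
q=quat(30.6,0)
print(inverse_kinematics(G+[0,0,.019],q),inverse_kinematics(C+N*.019,quat(YAW,TILT)),inverse_kinematics(C+N*.1,quat(YAW,TILT)))
p=state()["ee_pos"];move_l(p+[0,0,.14],.25)
move_to(G+[0,0,.30],q);show()
move_l(G+[0,0,.12],.2)
im=get_image("wrist");cv2.imwrite("pics/w1.png",im["frame"])
move_l(G+[0,0,.019],.08);show("down")
close();show("closed")
move_l(G+[0,0,.26],.15);hold(.3);show("up")
im=get_image("scene");cv2.imwrite("pics/s2.png",im["frame"][60:260,200:520])
E
```

```text
[ 3.73334989e-01 -7.36487277e-02  1.73360675e+00 -4.44089210e-16
  1.48163463e+00  1.41006056e+00] [-0.30296147 -0.24214253  1.65555892  0.11177583  1.46736154  1.1661586 ] [-0.32267304 -0.28823784  1.55614655  0.11636026  1.61410525  1.16363699]
 t 3.88 p [0.4723 0.2208 0.3   ] F [ 0.07 -0.33 -1.02] M [ 0.02  -0.035  0.042] gap 0.0877 ff 0.0
down t 6.38 p [0.4725 0.2216 0.0197] F [0.14 0.14 0.87] M [-0.001 -0.049 -0.01 ] gap 0.088 ff 0.0
closed t 7.33 p [0.4719 0.2215 0.019 ] F [ 0.16  1.2  -0.52] M [0.115 0.049 0.02 ] gap 0.0279 ff 29.8
up t 9.39 p [0.4719 0.2214 0.2597] F [ 0.21 -0.55 -1.69] M [-0.022 -0.006  0.042] gap 0.028 ff 29.8
```

View pics/s2.png

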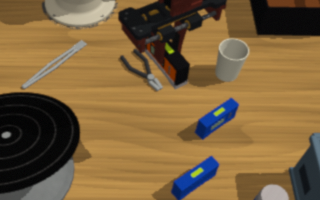

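View pics/w1.png

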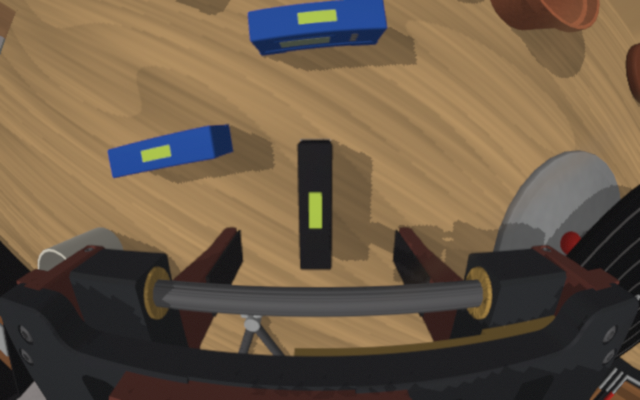

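The orange gauge is in the grip at crop (178,65), with a gap of 28 mm. The wrist view showed it aligned before the grasp. Next I'll go over the plate at the estimated tilt and feel downwards along the plate normal.

Run:
```python
from h import *
q=quat(YAW,TILT)
move_to(C+N*.16,q);hold(.3);show("over")
move_l(C+N*.035,.12);hold(.4);s=show("near")
F0=s["ft_force"];M0=s["moment"];np.savez("f0.npz",F0=F0,M0=M0)
Y=np.cross(N,[np.cos(np.radians(YAW)),np.sin(np.radians(YAW)),0])
h=.027
im=get_image("scene");cv2.imwrite("pics/s3.png",cv2.resize(im["frame"][130:290,110:310],None,fx=3,fy=3))
move_l(C+N*h,.05)
while h>.010:
    h-=.001;move_l(C+N*h,.02);hold(.15);s=state()
    f=(s["ft_force"]-F0)@N;m=(s["moment"]-M0)@Y
    print(round(h,4),"act",round((s["ee_pos"]-C)@N,4),"fn",round(f,2),"my",round(m,3))
    if f>9:break
show("end")
```

```text
over t 10.99 p [ 0.528  -0.1027  0.297 ] F [-1.17  0.4  -1.05] M [ 0.013  0.195 -0.006] gap 0.0279 ff 29.8
near t 12.58 p [ 0.5626 -0.0999  0.1773] F [ 0.96 -0.79 -1.96] M [-0.013  0.24  -0.067] gap 0.0278 ff 29.8
0.026 act 0.0261 fn 0.7 my -0.072
0.025 act 0.025 fn 0.89 my -0.01
0.024 act 0.024 fn -0.28 my 0.025
0.023 act 0.023 fn 0.3 my -0.038
0.022 act 0.022 fn 0.59 my -0.047
0.021 act 0.021 fn 0.17 my -0.075
0.02 act 0.02 fn -0.66 my -0.013
0.019 act 0.0191 fn 0.92 my -0.09
0.018 act 0.0189 fn 8.3 my 0.537
0.017 act 0.0186 fn 11.5 my 0.777
end t 16.94 p [ 0.5673 -0.0988  0.1614] F [-8.63  2.95  7.36] M [0.395 1.096 0.348] gap 0.0279 ff 30.0
```

View pics/s3.png

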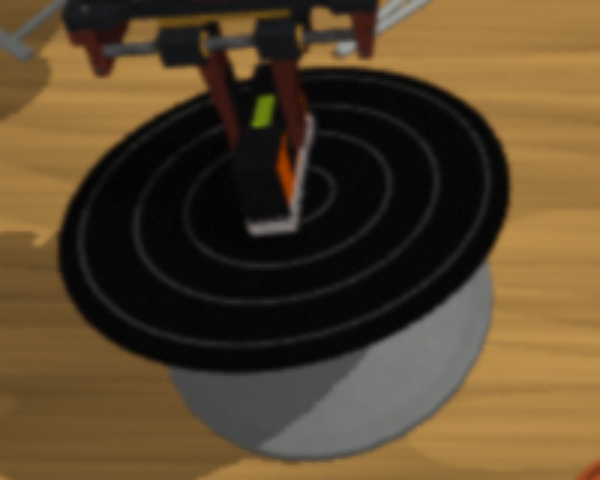

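The gauge lies straight along the slope at the plate's middle (crop (270,170)), and contact came at the predicted height. I'll press further with averaged forces, to see whether the push rises well past the ~10 N turning level.

```bash
cat >> h.py <<'E'
X=np.array([np.cos(np.radians(YAW))*np.cos(np.radians(TILT)),np.sin(np.radians(YAW))*np.cos(np.radians(TILT)),np.sin(np.radians(TILT))]);Y=np.cross(N,X)
B=np.array([X,Y,N])
def rd(s,n=8):
    z=np.load("f0.npz");L=[]
    for _ in range(n):hold(.04);L.append(state())
    f=B@(np.mean([l["ft_force"] for l in L],0)-z["F0"]);m=B@(np.mean([l["moment"] for l in L],0)-z["M0"])
    p=B@(np.mean([l["ee_pos"] for l in L],0)-C)
    r=Ro.from_quat(np.roll(L[-1]["ee_rot"],-1)).as_matrix();xt=r[:,0]
    print(s,"t",round(L[-1]["time"],1),"f",f.round(2),"m",m.round(3),"p_mm",(p*1e3).round(2),"pitch",np.degrees(np.arcsin(xt[2])).round(2));return f,m,p
E
python3 - <<'E'
from h import *
q=quat(YAW,TILT)
rd("now")
for h in(.016,.015,.014,.013):
    move_l(C+N*h,.02);hold(.3);f,m,p=rd(h)
    if f[2]>20:break
E
```

```text
now t 17.3 f [-5.45  4.39 12.06] m [0.604 0.835 0.227] p_mm [ 0.23  0.52 18.58] pitch 16.29
0.016 t 18.2 f [-8.15  5.27 16.84] m [0.826 1.239 0.267] p_mm [ 0.26  0.72 18.44] pitch 16.29
0.015 t 19.0 f [-10.85   6.28  21.45] m [1.013 1.655 0.26 ] p_mm [ 0.29  0.8  18.38] pitch 16.3
```

The push rises steadily to 21 N, with the tool stationary and a pitch of 16.3°, so it's well beyond the turning level. There is some sideways load, though. I'll ease that off so the load shares between both ends, and confirm.

Run:
```python
from h import *
o=np.zeros(2);h=.015
for i in range(4):
    d=np.array([[-.0008,0],[-.0008,.0008],[-.0008,.0004],[-.0008,0]][i]);o+=d
    move_l(C+N*h+o[0]*X+o[1]*Y,.02);hold(.3);f,m,p=rd((o*1e3).round(1))
    if abs(f[0])<3 and abs(f[1])<3:break
im=get_image("scene");cv2.imwrite("pics/s4.png",cv2.resize(im["frame"][130:290,110:310],None,fx=3,fy=3))
P=cloud(im);rel=(P-C)@B.T;d=im["depth"]
mk=(d>0)&(abs(rel[...,0])<.062)&(abs(rel[...,1])<.02)&(rel[...,2]>.048)&(rel[...,2]<.064)
Q=rel[mk];
for _ in range(4):
    k=np.polyfit(Q[:,0],Q[:,2],1);Q=Q[abs(Q[:,2]-np.polyval(k,Q[:,0]))<.003]
print("top face slope vs plate deg",np.degrees(np.arctan(k[0])),"h",k[1],len(Q),"x",Q[:,0].min(),Q[:,0].max(),"y",Q[:,1].min(),Q[:,1].max())
```

```text
[-0.8  0. ] t 19.9 f [-6.98  5.98 19.25] m [0.953 1.172 0.284] p_mm [ 0.3   0.8  18.39] pitch 16.41
[-1.6  0.8] t 20.8 f [-3.21  3.51 16.66] m [0.453 0.624 0.279] p_mm [ 0.32  0.85 18.38] pitch 16.52
[-2.4  1.2] t 21.7 f [ 0.5   2.12 14.17] m [0.264 0.074 0.127] p_mm [ 0.32  0.87 18.36] pitch 16.63
top face slope vs plate deg -0.018738915552789108 h 0.0553370196095953 439 x -0.05318121026881212 0.05571804350059633 y -0.01939511048804614 0.01907597276385543
```

View pics/s4.png

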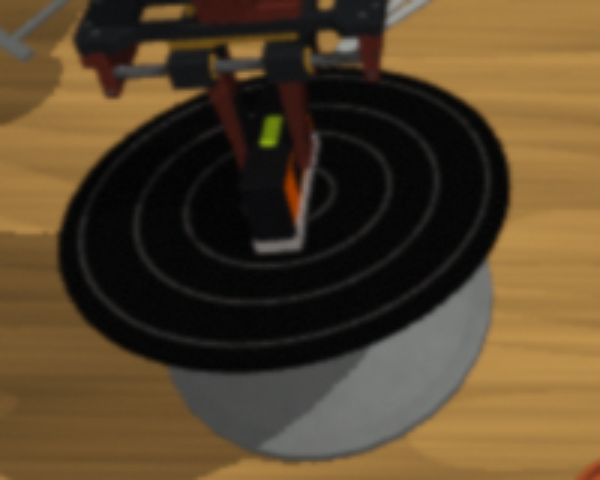

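The gauge's top face is parallel to the plate to 0.02° and spans −53 to +56 mm about the plate centre. The push is 14 N with little sideways load, and the pressure is centred between the two ends. Handing in.

Run:
```python
from h import *
hold(.4);rd("final");show();print(job_done())
```

```text
final t 22.5 f [ 0.68  2.12 13.98] m [0.245 0.05  0.123] p_mm [ 0.31  0.87 18.36] pitch 16.63
 t 22.48 p [ 0.5674 -0.0985  0.1612] F [-2.07  1.51 11.66] M [0.22  0.306 0.136] gap 0.0278 ff 30.0
the job is handed in; nothing more can be done
None
```

I handed the job in at 22.5 s with the orange gauge still gripped and pressed at about 14 N, flush on the middle of the plate and lined up with the slope (camera-measured tilt about 16.3°).

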